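# Core drill under the loupe

### The job

I want to check the red-collared diamond core drill for a chipped rim: take it out of the wooden drill block and stand it, shank down and fully home, in the bore of the grey inspection stand, and let go of it. Then pick up the loupe by its handle, fingers off the lens head, and hold it still and level with the lens centred over the drill at the height the red pointer shows, touching neither drill nor stand; finish while holding it there. Leave the pointer, the other two drills, the clear cup and the flux tin as they are.

Things in the scene. Friction and masses are not known exactly. Their poses are not given: they have to be found in the camera images.
- drill_red: Target: steel core drill with a RED collar, upright, shank down in a hole of the drill block, about 90 g. Origin: on its axis at the underside of the collar, z up. Below it: shank 10 mm diameter, 24 mm long, chamfered foot. Above: collar 17 mm diameter, 0 to 7 mm; barrel 22 mm diameter, 7 to 40 mm (grip here); dark diamond rim 24 mm diameter, 40 to 49 mm.
- rim (a point): Centre of the red-collared drill's upper rim, 49 mm above the drill's origin.
- drill_blue: Core drill like the target but 18 mm diameter with a BLUE collar; same shank and length; stays standing in the drill block.
- drill_yellow: Core drill like the target but 18 mm diameter with a YELLOW collar; same shank and length; stays standing in the drill block.
- drill_block: Pale wooden block 152 x 46 x 38 mm, fixed to the bench. Origin: centre of its underside. Three holes along its own x axis at -50, 0 and +50 mm, 11.6 mm diameter, 30 mm deep; the drills' collars rest on its top, 38 mm above the origin. Which drill is in which hole varies.
- stand: Inspection stand, fixed: grey base plate 170 x 90 x 10 mm, square steel boss 46 x 46 mm with its top 37 mm above the bench, and an upright steel rule 28 mm wide and 4 mm thick, 81 mm from the bore axis along the stand's own +x, reaching 181 mm above the bench. Origin: on the bore axis at bench height; z up.
- bore (a point): Centre of the mouth of the stand's bore, 37 mm above the bench, in the top of the steel boss. Round bore, 11.6 mm diameter, 27 mm deep: the drill is home when its collar rests on the boss, drill origin at this point.
- pointer_tip (a point): Tip of the red pointer riding on the upright rule (red block 36 mm wide, 16 mm high, nose towards the bore), at the block's mid-height, 51.5 mm from the bore axis. Its height, 110 to 150 mm above the bench, is the focal height, where the centre of the lens belongs. It slides with about 3 N of friction: do not move it.
- loupe: Loupe lying flat on the bench, about 95 g. Origin: at the underside of the handle at the spot to grip; x points from the handle to the lens, z up. Black flat-sided handle 16 mm wide, 20 mm high, from x = -75 to +37 mm; neck to +60 mm. Centre of mass 15 to 22 mm from the origin towards the lens.
- loupe_head: Lens head, rigid part of the loupe: round black frame 64 mm outer diameter, 14 mm high, with a 56 mm lens. Origin: centre of its underside, 88 mm from the loupe's origin along the loupe's x. Fingers keep off it.
- lens (a point): Centre of the lens: on the axis of the lens head, 7 mm above the underside of the loupe.
- cup: Clear plastic cup, 66 mm diameter, 55 mm high, loose bystander. Origin: centre of its underside.
- flux_tin: Round flux tin with a red lid, 71 mm diameter, 32 mm high, loose bystander. Origin: centre of its underside.

How it is judged (in metres and radians):
On the way, in this order (a step that is already met when the one before it is completed fails the run):
1. the red-collared drill stands home in the stand's bore, let go (horizontal distance between drill_red and bore below 0.003 m and z of drill_red in the frame of bore between -0.003 and 0.002 m and angle between drill_red's own z axis and vertical below 0.07 rad and contact force between the fingers and drill_red below 0.05 N), for 0.3 s.
2. the loupe is held still and level, lens over the drill's rim at the pointer's height (horizontal distance between drill_red and bore below 0.003 m and z of drill_red in the frame of bore between -0.003 and 0.002 m and angle between drill_red's own z axis and vertical below 0.07 rad and horizontal distance between lens and rim below 0.008 m and z of lens in the frame of pointer_tip between -0.006 and 0.006 m and angle between loupe's own z axis and vertical below 0.12 rad and contact force between the fingers and loupe above 0.5 N and contact force between loupe and stand below 0.05 N and linear speed of loupe below 0.03 m/s), for 1 s.
At the end, for the whole second after the job is handed in: Red-collared drill seated upright in the bore (3 mm, 4 deg), loupe held still in the gripper, level within 7 deg, lens within 8 mm of the drill axis and 6 mm of the pointer height, not touching the stand; pointer (3 mm), other drills (8 mm), cup and tin (20 mm) unmoved (all of step 2 and angle between each of drill_blue, drill_yellow's own z axis and vertical below 0.15 rad and distance of each of drill_blue, drill_yellow from where it was at the start of the episode below 0.008 m and distance of each of cup, flux_tin from where it was at the start of the episode below 0.02 m and distance of pointer_tip from where it was at the start of the episode below 0.003 m); the arm keeps its last pose, push and grip.
It fails at once if the fingers press on the lens head (contact force between the fingers and loupe_head above 0.5 N).
It fails at once if the loupe knocks against the drill (contact force between loupe and drill_red above 0.5 N).
It fails at once if the pointer is shifted on its rule (distance of pointer_tip from where it was at the start of the episode above 0.004 m).
It fails at once if one of the other drills is pulled out or knocked over (distance of any of drill_blue, drill_yellow from where it was at the start of the episode above 0.012 m).
It fails at once if the cup or the flux tin is pushed about (distance of any of cup, flux_tin from where it was at the start of the episode above 0.025 m).
It also fails if it takes over 70 s, if anything falls off the work surface, if the arm or the gripper's body presses on something with over 40 N, if the wrist force passes 120 N, or if a joint passes its speed limit or range.

### The arm

A 7-joint arm with a two-finger parallel gripper is mounted at the origin on a cart in front of the work surface, level with it; the furniture and walls round the work are solid. World frame = base frame: x ahead of the robot, y to its left, z up, the work surface at z = 0. Lengths are in mm, angles in rad, forces in N, time in s.
With the tool pointing down it reaches from about 350 to 900 mm from the base axis. Payload 8.1 kg.
Tool frame: the origin (TCP) lies on the centre line of the jaws, within the pads' length; the fingertips stand 14 mm ahead of it and the grasp point (between the pads) lies 5 mm behind it (env.finger_overhang is the distance from the TCP to the fingertips, in mm); z points along the fingers, y is the line along which they close (so a half turn about z gives the same grasp; the last joint's range is limited). The gripper opens to 92 mm and grips with 3 to 60 N. Pads are 19 mm wide; open, the fingers measure 130 mm over their backs; the gripper's body (75 mm by 190 mm) begins 47 mm behind the grasp point.
Start: joints at [1.197, 0.434, 0.025, 1.573, -0.012, 1.134, -0.075], TCP at [167.164, -602.243, 240.742] pointing down, gripper open.
Joint ranges: [-2.62, 2.62], [-0.44, 2.09], [-1.27, 1.32], [0.08, 2.57], [-1.32, 4.46], [0.12, 2], [-2.74, 2.74]. Speed limits (rad/s): [2.22, 2.22, 3.01, 3.01, 3.14, 3.14, 3.14].

### API

Orientations are given as a 3x3 rotation matrix whose columns are the frame's x, y, z axes.
In Python, from plant import env gives the robot as it stands.
- The arm moves only by the shell command python3 -m creep 'ROWS' [OPENING] [FORCE]. ROWS is JSON, a list that holds one entry, the list of rows, each a list of 6 numbers: the shift along the tool's x, y, z in m, then the turn, a rotation vector about the tool's x, y, z in rad. In form: [[[dx, dy, dz, ax, ay, az], ...]]. A call has exactly 10 rows; each row is the pose to reach, as a shift and turn from the pose commanded when the call began, along the tool's axes at that moment; what a row does not reach only later rows make up. A row lasts 1/8 s, in which the tool goes at most 62.5 mm and 10.7 degrees, less where a joint would pass 70% of its speed; a pose out of reach is approached as far as the arm can. A call with a gripper value outside its range is refused whole. OPENING is the finger opening in m, from 0 to 0.0918, set as the call begins (- or left out, the last holds). The fingers move at their own pace and stop on an object; FORCE is the grip in N (left out, the last holds). Time passes only in rows, so rows that repeat a pose let the fingers close, or fill a call up. It gives the time, the measured TCP pose, the force, the opening and the grip force at its end, in the units of the state.
- env.sense(): the state, without advancing time (a new reading comes with each control period).
- env.get_image(name): name is "scene" or "side" or "wrist"; returns (picture, depth): 480x640x3 uint8, red, green, blue; 480x640 float32, mm along the optical axis (not along the pixel's ray), 0 where there is no reading.
- env.camera_model(name): a dict with "intrinsics" (3x3 intrinsics, pixels), "distortion" ([k1, k2, p1, p2, k3] as OpenCV has them; the pictures are not rectified), "origin" and "attitude" of the camera in the world. Camera axes: x right, y down, z forward; pixel columns grow to the right and rows downward; lengths in mm; the calibration is good to about 2 mm. A picture is of the moment at which its call begins: read the wrist's pose just before it. camera_model takes no time and is no camera call; for the wrist camera it gives the pose at the moment of the call.
- env.sign_off(): hands the job in; it is judged then, once.
The state is a dict: "time": time; "q": joint angles; "joint_vel": joint speeds; "tau": joint torques, N m; "position": TCP position; "orientation": TCP orientation; "ft_force": force on the tool from outside, world axes, zero at the start; "wrist_torque": the same for the moment, N m; "width": finger opening in mm; "grasp_force": force on a finger pad.
Only numpy, scipy, OpenCV 4.12 (cv2) and the standard library are available. Lean on these libraries where they do the work, as an engineer would, in place of code of your own. Each camera call takes 0.05 s, during which the arm holds its last target. There are 200 camera calls.

## Working session

There is one attempt and no reset: what is moved stays moved. The work goes in short steps, Python scripts to look and compute and a shell command to move; the robot and the scene stay as the last step left them, time stands still between calls to the robot, and variables do not carry over. Pictures are saved under pics/ and viewed, at most 13 in all, crops included, and the job is handed in when it is done.

```bash
ls; mkdir -p pics; cat > h.py <<'E'
import numpy as np, cv2
from plant import env
def grab(n,tag):
    m=env.camera_model(n); im,d=env.get_image(n)
    np.savez(f'{tag}.npz',im=im,d=d,**{k:np.array(m[k]) for k in('intrinsics','distortion','origin','attitude')})
    cv2.imwrite(f'pics/{tag}.png',im[:,:,::-1]); return load(tag)
def load(tag): return dict(np.load(f'{tag}.npz'))
def ray(c,uv):
    p=cv2.undistortPoints(np.array(uv,float).reshape(-1,1,2),c['intrinsics'],c['distortion']).reshape(-1,2)
    return np.c_[p,np.ones(len(p))]@c['attitude'].T   # scaled so depth=1
def plane(c,uv,z):
    r=ray(c,uv); return c['origin']+r*((z-c['origin'][2])/r[:,2])[:,None]
def cloud(c):
    v,u=np.nonzero(c['d']>0); r=ray(c,np.c_[u,v])
    return u,v,c['origin']+r*c['d'][v,u][:,None]
E
python3 - <<'E'
from h import *
for n in('scene','side','wrist'):
    c=grab(n,n+'0'); print(n,c['origin'].round(),c['attitude'].round(2).tolist(),c['intrinsics'].round().tolist(),c['distortion'])
s=env.sense();print({k:np.round(s[k],3).tolist() for k in s})
a=[cv2.imread(f'pics/{n}0.png') for n in('scene','side')]
E
```

```text
pics
scene [ 59. 317. 899.] [[-0.6, -0.65, 0.47], [-0.8, 0.49, -0.34], [-0.01, -0.58, -0.82]] [[561.0, 0.0, 327.0], [0.0, 561.0, 242.0], [0.0, 0.0, 1.0]] [-0.00639712  0.          0.          0.          0.        ]
side [ 566. -900.  721.] [[1.0, 0.04, -0.03], [0.05, -0.57, 0.82], [0.02, -0.82, -0.57]] [[598.0, 0.0, 317.0], [0.0, 598.0, 231.0], [0.0, 0.0, 1.0]] [-0.1921189  0.         0.         0.         0.       ]
wrist [ 236. -583.  384.] [[0.27, -0.93, -0.26], [-0.96, -0.26, -0.07], [-0.0, 0.27, -0.96]] [[400.0, 0.0, 317.0], [0.0, 400.0, 238.0], [0.0, 0.0, 1.0]] [-0.04401186  0.          0.          0.          0.        ]
{'time': 0.15, 'q': [1.197, 0.435, 0.025, 1.574, -0.012, 1.134, -0.075], 'joint_vel': [0.001, -0.003, 0.002, -0.003, 0.001, 0.002, -0.0], 'tau': [0.002, -66.826, 0.986, -31.47, -0.061, 0.039, 0.0], 'position': [167.013, -601.88, 240.132], 'orientation': [[0.964, 0.267, -0.0], [0.267, -0.964, 0.001], [-0.0, -0.001, -1.0]], 'ft_force': [0.199, 0.175, -1.174], 'wrist_torque': [0.034, 0.03, -0.041], 'grasp_force': 0.0, 'width': 92.015}
```

View pics/scene0.png

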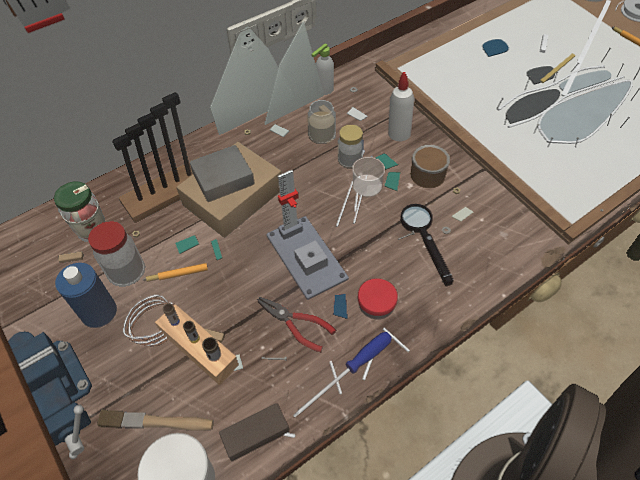

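View pics/side0.png

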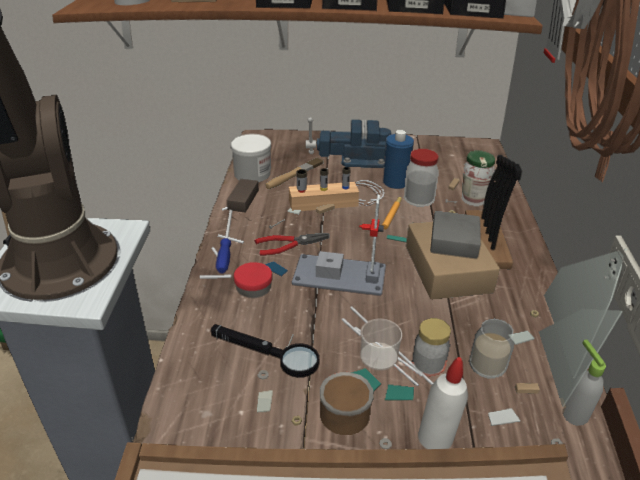

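Scene shows: block with drills at (170,315), (190,330), (212,347), stand boss (312,257), pointer (288,199), loupe head (417,217) with handle end at (447,281). The near (212,347) drill looks widest.

```bash
python3 - <<'E'
from h import *
A=load('scene0');B=load('side0')
def tri(a,b):
    ra=ray(A,[a])[0];rb=ray(B,[b])[0]
    M=np.c_[ra,-rb];t=np.linalg.lstsq(M,B['origin']-A['origin'],rcond=None)[0]
    p=A['origin']+ra*t[0];q=B['origin']+rb*t[1];return ((p+q)/2).round(1),np.linalg.norm(p-q).round(1)
print('rim near',tri((211,342),(301,173)),'mid',tri((189,324),(324,172)),'far',tri((169,308),(346,171)))
print('bore',tri((312,256),(330,259)),'lens',tri((417,217),(300,360)),'handle end',tri((447,281),(214,330)),'pointer',tri((288,199),(374,227)))
for n,c in(('scene',A),('side',B)):
    u,v,P=cloud(c)
    im=c['im'][v,u].astype(int)
    for nm,px in(('near',(211,342)),('bore',(306,250)),('lensframe',(417,217))) if n=='scene' else (('near',(301,173)),('boss',(336,262)),('lens',(300,360))):
        k=(u==px[0])&(v==px[1]);print(n,nm,P[k].round(1))
a=A['im'][280:400,140:260];b=B['im'][150:220,270:370];c=A['im'][160:300,240:360];d=B['im'][190:300,280:400]
f=lambda x:cv2.resize(x,(400,300),interpolation=cv2.INTER_CUBIC)
cv2.imwrite('pics/crop1.png',np.vstack([np.hstack([f(a),f(b)]),np.hstack([f(c),f(d)])])[:,:,::-1])
E
```

```text
rim near (array([481.2, 240.9,  84.4]), np.float64(2.4)) mid (array([531.2, 253.3,  82.3]), np.float64(2.0)) far (array([579.1, 265.6,  80. ]), np.float64(3.0))
bore (array([ 5.506e+02, -5.000e-01,  3.400e+01]), np.float64(10.4)) lens (array([ 513.2, -234.6,    6.4]), np.float64(5.8)) handle end (array([ 364.5, -177.6,    8.6]), np.float64(0.9)) pointer (array([629.2,  -8.3, 117.1]), np.float64(7.4))
scene near [[479.3 240.7  85.5]]
scene bore [[ 5.625e+02 -2.000e-01  3.430e+01]]
scene lensframe [[ 508.8 -233.5    9.1]]
side near [[482.7 235.6  88. ]]
side boss [[566.7 -11.4  39. ]]
side lens [[ 515.9 -234.8    8.4]]
```

View pics/crop1.png

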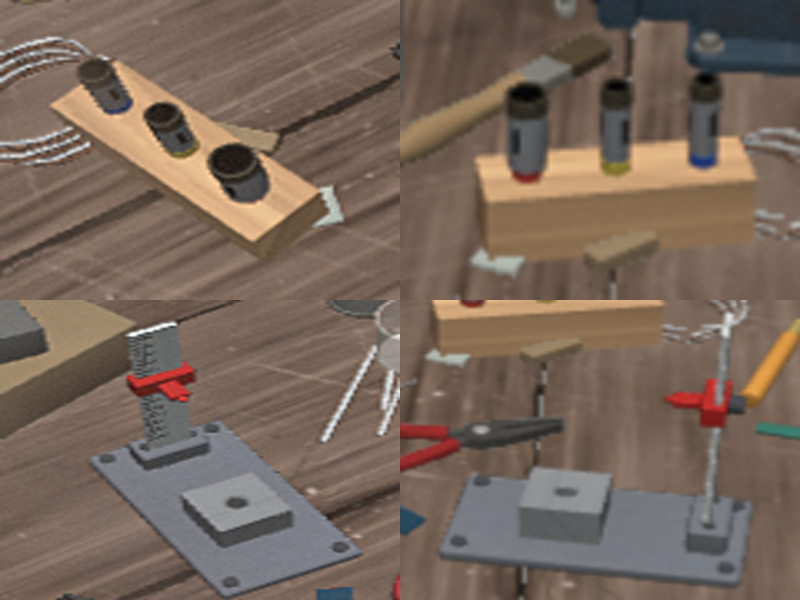

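Crop: red collar is the widest, lowest-x drill; yellow middle, blue far. Bore at scene (311,254)/side (330,260). Moving the wrist camera over the loupe/stand area now.

```bash
python3 -m creep '[[[0.042,-0.035,-0.006,0,0,-0.15],[0.084,-0.070,-0.012,0,0,-0.30],[0.126,-0.105,-0.018,0,0,-0.45],[0.168,-0.140,-0.024,0,0,-0.60],[0.210,-0.175,-0.030,0,0,-0.75],[0.252,-0.210,-0.036,0,0,-0.90],[0.294,-0.245,-0.042,0,0,-1.05],[0.336,-0.280,-0.048,0,0,-1.20],[0.378,-0.315,-0.054,0,0,-1.35],[0.42,-0.35,-0.06,0,0,-1.5]]]' 0.0918 20
python3 - <<'E'
from h import *
c=grab('wrist','w1');print(env.sense()['q'])
u,v,P=cloud(c);im=c['im'].astype(int)
d=c['d'];k=d>0
print(P[:,2].min(),P[:,2].max())
E
```

```text
time: 1.4
position: [478.9, -151.2, 300.9]
orientation: [[-0.203, 0.979, 0.0], [0.979, 0.203, -0.0], [-0.0, -0.0, -1.0]]
ft_force: [0.7, 0.1, 0.2]
width: 91.6
grasp_force: 0.0
[ 0.61827757  0.2353151  -0.52677843  1.73732078  0.12192868  1.19877306
  0.27956315]
-892.7072608672092 403.93411554083747
```

View pics/w1.png

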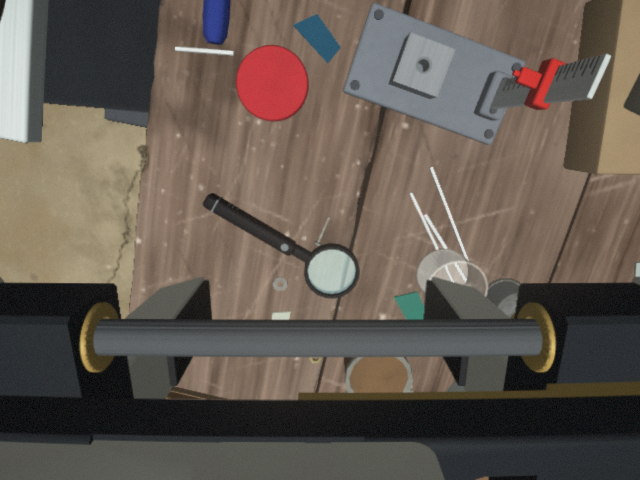

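Wrist view: loupe head centre (331,271), handle end (208,200), bore (424,66), pointer nose (515,74). Measuring these accurately, triangulating against the first pictures.

```bash
cat >> h.py <<'E'
def tri(*cu):
    # least-squares intersection of rays; returns point, max miss
    S=np.zeros((3,3));b=np.zeros(3);L=[]
    for c,uv in cu:
        r=ray(c,[uv])[0];r/=np.linalg.norm(r);M=np.eye(3)-np.outer(r,r);S+=M;b+=M@c['origin'];L.append((M,c['origin']))
    p=np.linalg.solve(S,b);return p.round(1),max(np.linalg.norm(M@(p-o)) for M,o in L).round(1)
def blob(mask,roi):
    x0,y0,x1,y1=roi;m=np.zeros(mask.shape,np.uint8);m[y0:y1,x0:x1]=mask[y0:y1,x0:x1]
    n,l,s,ce=cv2.connectedComponentsWithStats(m);k=1+np.argmax(s[1:,4]);return l==k,s[k],ce[k]
E
python3 - <<'E'
from h import *
W=load('w1');A=load('scene0');B=load('side0')
for nm,c,roi,th in(('w',W,(398,30,455,100),80),('sc',A,(302,246,322,263),75),('si',B,(321,253,340,267),75)):
    g=c['im'].max(2);x0,y0,x1,y1=roi;print(nm,g[y0:y1,x0:x1].min())
    m,s,ce=blob((g<g[y0:y1,x0:x1].min()+35).astype(np.uint8),roi);print(nm,'bore',s,ce.round(1));
    globals()['b'+nm]=ce
print('bore tri',tri((W,bw),(A,bsc),(B,bsi)),tri((W,bw),(A,bsc)),'plane37',plane(W,[bw],37).round(1),plane(A,[bsc],37).round(1),plane(B,[bsi],37).round(1))
# boss top: bright grey
# pointer
print('ptr',tri((W,(515,74)),(A,(296,203.4)),(B,(360.4,226.7))),tri((W,(515,74)),(B,(360.4,226.7))))
# loupe
hsv=cv2.cvtColor(W['im'],cv2.COLOR_RGB2HSV)
m,s,ce=blob((W['im'].max(2)<60).astype(np.uint8),(190,180,365,278));print('loupe',s,ce)
P=np.argwhere(m)[:,::-1]
h=P[P[:,0]<275];vx,vy,x,y=cv2.fitLine(h.astype(np.float32),cv2.DIST_L2,0,.01,.01).ravel();print('handle line px',vx,vy,x,y)
e=h[:,0].min()
p=plane(W,[(x,y),(x+40*vx,y+40*vy)],20);d=p[1]-p[0];d/=np.linalg.norm(d);print('handle pt',p[0].round(1),'dir',d.round(3),np.degrees(np.arctan2(d[1],d[0])))
hd=(cv2.inRange(W['im'],(0,0,0),(70,70,70)))
c2=cv2.HoughCircles(cv2.GaussianBlur(cv2.cvtColor(W['im'][225:320,290:380],cv2.COLOR_RGB2GRAY),(3,3),0),cv2.HOUGH_GRADIENT,1,50,param1=100,param2=15,minRadius=20,maxRadius=32)
print(c2)
lc=c2[0,0,:2]+[290,225];L=plane(W,[lc],14)[0];print('lens',L.round(1))
t=plane(W,[P[np.argmin(P@[vx,vy])]],10)[0];print('end',t.round(1),'dist',np.linalg.norm((L-t)[:2]))
print('lens tri',tri((W,lc),(A,(417,217)),(B,(300,360))))
print('lens perp off line',np.cross(d[:2],(L-p[0])[:2]))
E
```

```text
w 57
w bore [398  84  36  15 130] [414.5  91. ]
sc 65
sc bore [308 252   6   5  24] [310.5 254.1]
si 84
si bore [326 259   7   3  18] [329.2 260.1]
bore tri (array([552.1, -12.4,  34.4]), np.float64(14.2)) (array([563.3, -17.8,  -0.8]), np.float64(6.9)) plane37 [[549.7 -27.   37. ]] [[548.3  -0.6  37. ]] [[553.7  -3.7  37. ]]
ptr (array([605.9, -11.1, 120.9]), np.float64(1.9)) (array([606.9,  -8.6, 118.5]), np.float64(1.0))
loupe [ 204  193  155   85 1796] [263.88028953 229.31458797]
handle line px 0.85501176 0.51860857 240.34251 218.31927
handle pt [ 402.2 -190.    20. ] dir [ 0.934 -0.356  0.   ] -20.873704386310543
[[[41.5 45.5 28. ]]]
lens [ 512.5 -230.7   14. ]
end [ 360.8 -175.2   10. ] dist 161.51029391305735
lens tri (array([ 513.2, -234.1,    6.1]), np.float64(3.1))
lens perp off line 1.3513589245378057<stdin>:24: DeprecationWarning: Arrays of 2-dimensional vectors are deprecated. Use arrays of 3-dimensional vectors instead. (deprecated in NumPy 2.0)
```

```bash
python3 -m creep '[[[0.04,0.008,0,0,0,-0.16],[0.08,0.016,0.01,0,0,-0.32],[0.12,0.024,0.02,0,0,-0.48],[0.16,0.032,0.03,0,0,-0.64],[0.20,0.041,0.04,0,0,-0.80],[0.24,0.05,0.055,0,0,-0.96],[0.28,0.06,0.07,0,0,-1.12],[0.32,0.068,0.085,0,0,-1.28],[0.355,0.075,0.1,0,0,-1.44],[0.383,0.082,0.12,0,0,-1.61]]]'
python3 - <<'E'
from h import *
c=grab('wrist','w2');W=load('w1')
A=load('scene0');B=load('side0')
print('bore',tri((W,(424,66)),(A,(310.8,254.2)),(B,(329.4,260.2))),plane(W,[(424,66)],37).round(1))
print(env.sense()['position'],env.sense()['q'])
E
```

```text
time: 2.7
position: [482.5, 240.4, 180.3]
orientation: [[-0.97, -0.242, 0.0], [-0.242, 0.97, 0.0], [-0.0, 0.0, -1.0]]
ft_force: [-0.3, -0.3, -0.1]
width: 91.9
grasp_force: 0.0
bore (array([552.6,  -2. ,  33.7]), np.float64(2.6)) [[552.7  -3.   37. ]]
[481.17128108 243.1873735  178.03112219] [ 0.08064238  0.52042899 -0.90685988  1.80910427  0.4666341   1.04379164
  0.8221643 ]
```

View pics/w2.png

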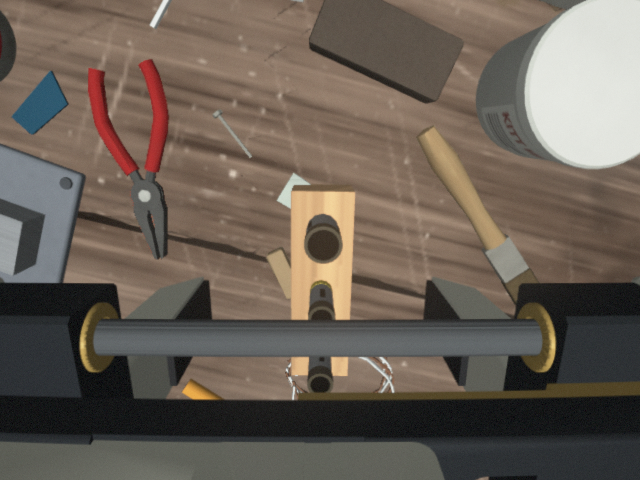

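Wrist view: red drill's rim at about (323,243), block centred, yellow (321,300) and blue (320,378) behind it. Re-measure after settling.

```bash
python3 - <<'E'
from h import *
s=[env.sense() for _ in range(1)][0]
c=grab('wrist','w3');s2=env.sense();print(s['position'].round(1),s2['position'].round(1),s2['orientation'].round(3).tolist())
A=load('scene0');B=load('side0')
g=cv2.cvtColor(c['im'][200:280,285:362],cv2.COLOR_RGB2GRAY)
ci=cv2.HoughCircles(cv2.GaussianBlur(g,(3,3),0),cv2.HOUGH_GRADIENT,1,10,param1=80,param2=10,minRadius=14,maxRadius=24);print(ci[0,:3]+[285,200,0])
d=c['d'][200:280,285:362];u,v,P=cloud(c)
k=(u>295)&(u<350)&(v>205)&(v<275)&(P[:,2]>80)&(P[:,2]<95);Q=P[k];print('rim cloud',len(Q),Q.mean(0).round(1),((Q.min(0)+Q.max(0))/2).round(1),(Q.max(0)-Q.min(0)).round(1))
uv=ci[0,0,:2]+[285,200];print(plane(c,[uv],87).round(1),tri((c,uv),(A,(211,342)),(B,(301,173))))
# block edges: wood
hsv=cv2.cvtColor(c['im'],cv2.COLOR_RGB2HSV)
k=(u>285)&(u<362)&(v>185)&(v<320)&(P[:,2]>33)&(P[:,2]<42)
r=cv2.minAreaRect(P[k][:,:2].astype(np.float32));print('top',r,np.median(P[k][:,2]))
cv2.imwrite('pics/w3c.png',cv2.resize(c['im'][180:330,250:400],(600,600),interpolation=2)[:,:,::-1])
E
```

```text
[481.2 243.2 178. ] [481.1 241.4 178.8] [[-0.97, -0.244, -0.003], [-0.244, 0.97, 0.001], [0.003, 0.002, -1.0]]
[[317.5        246.5         18.79999924]
 [316.5        233.5         18.20000076]]
rim cloud 1233 [479.9 243.7  86.6] [480.8 243.8  84.7] [24.4 23.8  9.2]
[[480.2 243.6  87. ]] (array([481.1, 242.3,  84. ]), np.float64(2.0))
top ((503.88690185546875, 249.35443115234375), (99.94823455810547, 46.11466598510742), 13.037047386169434) 37.737737391967016
```

View pics/w3c.png

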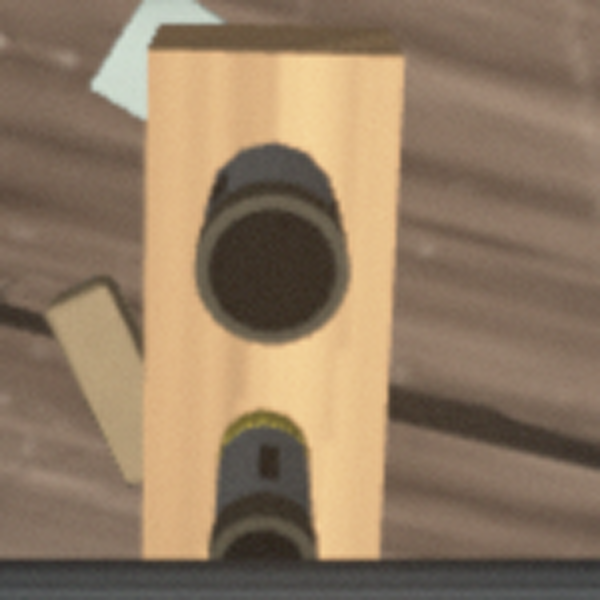

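```bash
python3 -m creep '[[[0,0.002,0.02,0,0,0],[0,0.002,0.04,0,0,0],[0,0.002,0.06,0,0,0],[0,0.002,0.075,0,0,0],[0,0.002,0.09,0,0,0],[0,0.002,0.10,0,0,0],[0,0.002,0.11,0,0,0],[0,0.002,0.116,0,0,0],[0,0.002,0.12,0,0,0],[0,0.002,0.12,0,0,0]]]' 0.05
python3 -m creep '[[[0,0,0,0,0,0],[0,0,0,0,0,0],[0,0,0,0,0,0],[0,0,0,0,0,0],[0,0,0,0,0,0],[0,0,0,0,0,0],[0,0,0,0,0,0],[0,0,0,0,0,0],[0,0,0,0,0,0],[0,0,0,0,0,0]]]' 0.0 25
python3 - <<'E'
from h import *
c=grab('wrist','w4');grab('side','s4');s=env.sense();print(s['position'].round(1),s['width'],s['grasp_force'],s['ft_force'].round(1))
E
```

```text
time: 4.05
position: [482.1, 240.9, 60.6]
orientation: [[-0.972, -0.237, -0.0], [-0.237, 0.972, -0.0], [0.0, -0.0, -1.0]]
ft_force: [0.7, -0.4, -0.4]
width: 50.1
grasp_force: 0.0
time: 5.3
position: [482.1, 241.5, 60.9]
orientation: [[-0.971, -0.237, 0.0], [-0.237, 0.971, 0.001], [-0.0, 0.001, -1.0]]
ft_force: [-0.7, 5.1, 0.2]
width: 23.1
grasp_force: 25.0
[482.1 241.5  60.9] 23.264793058681295 24.98767375946045 [-1.4  4.4  1.4]
```

```bash
python3 -m creep '[[[0,0.001,0,0,0,0],[0,0.001,-0.005,0,0,0],[0,0.001,-0.012,0,0,0],[0,0.001,-0.022,0,0,0],[0,0.001,-0.035,0,0,0],[0,0.001,-0.055,0,0,0],[0,0.001,-0.08,0,0,0],[0,0.001,-0.105,0,0,0],[0,0.001,-0.13,0,0,0],[0,0.001,-0.14,0,0,0]]]' 
python3 - <<'E'
from h import *
W=load('w1');u,v,P=cloud(W)
k=(P[:,2]>6)&(P[:,2]<14)&(u>340)&(u<540)&(v<150)&(abs(W['im'][v,u].astype(int)[:,0]-W['im'][v,u].astype(int)[:,2])<30)
r=cv2.minAreaRect(P[k][:,:2].astype(np.float32));print('plate',r,k.sum())
k=(P[:,2]>33)&(P[:,2]<41)&(u>380)&(u<465)&(v<110)
print('boss',cv2.minAreaRect(P[k][:,:2].astype(np.float32)),k.sum(),np.median(P[k][:,2]))
s=env.sense();print(s['position'],s['width'],s['grasp_force'])
E
```

```text
time: 6.65
position: [482.3, 242.2, 203.0]
orientation: [[-0.972, -0.237, 0.002], [-0.237, 0.972, 0.001], [-0.002, 0.0, -1.0]]
ft_force: [-0.1, 0.5, -0.5]
width: 22.9
grasp_force: 25.0
plate ((571.7630004882812, -4.324733734130859), (91.12782287597656, 170.42568969726562), 83.37690734863281) 10957
boss ((552.0068359375, -1.9883499145507812), (46.2020263671875, 46.8192253112793), 83.26322174072266) 2368 36.68011663586461
[482.28634942 242.20806445 202.96380815] 22.926158096681334 24.970315173268318
```

```bash
python3 -m creep '[[[-0.003,-0.02,0,0,0,0.04],[-0.006,-0.042,0,0,0,0.09],[-0.01,-0.064,0,0,0,0.13],[-0.014,-0.086,0,0,0,0.18],[-0.018,-0.108,0,0,0,0.22],[-0.022,-0.13,0,0,0,0.27],[-0.026,-0.152,0,0,0,0.31],[-0.029,-0.168,0,0,0,0.354],[-0.029,-0.176,0,0,0,0.354],[-0.029,-0.176,0,0,0,0.354]]]' 
python3 - <<'E'
from h import *
c=grab('wrist','w5');grab('side','s5');grab('scene','c5');s=env.sense();print(s['position'].round(1))
E
```

```text
time: 7.9
position: [551.7, 77.6, 200.7]
orientation: [[-0.993, 0.115, -0.0], [0.115, 0.993, 0.0], [0.0, 0.0, -1.0]]
ft_force: [0.6, 0.7, -1.3]
width: 23.1
grasp_force: 25.0
[551.4  78.8 200.8]
```

View pics/w5.png

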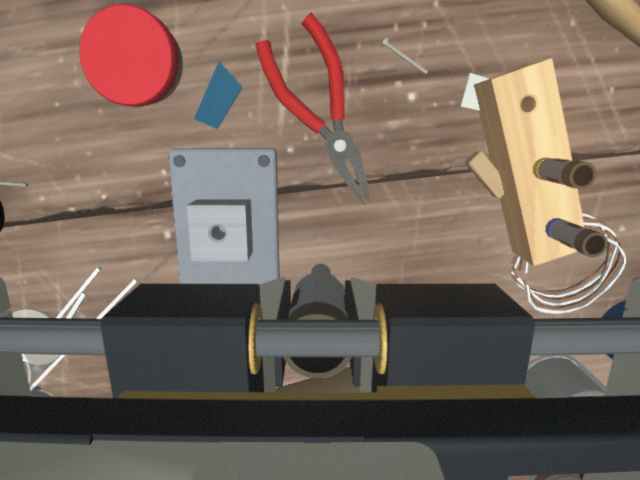

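Wrist view: drill held with its foot at (320,267), bore at (218,232), and the emptied hole at (528,104). One picture holds hole and bore, so their offset gives the transfer.

```bash
python3 - <<'E'
from h import *
c=load('w5');W=load('w1');s=env.sense();print(s['position'].round(2))
def dark(c,roi):
    x0,y0,x1,y1=roi;g=c['im'].max(2).astype(float);q=g[y0:y1,x0:x1];th=(q.min()+np.median(q))/2
    m,st,ce=blob((g<th).astype(np.uint8),roi);return st,ce
sb,b=dark(c,(205,219,232,246));sh,h=dark(c,(517,93,540,116));print(sb,b,sh,h)
pb=plane(c,[b],37)[0];ph=plane(c,[h],38)[0];print('bore',pb.round(1),'hole',ph.round(1),'diff',(pb-ph).round(2))
st,bw=dark(W,(416,58,434,76));print(st,bw,plane(W,[bw],37).round(1))
u,v,P=cloud(c);k=(abs(P[:,2]-37)<4)&(u>180)&(u<260)&(v>190)&(v<270);print('boss',cv2.minAreaRect(P[k][:,:2].astype(np.float32)))
# foot in cloud
k=(u>290)&(u<350)&(v>255)&(v<300)&(P[:,2]>130)&(P[:,2]<200);Q=P[k]
for z in range(145,185,5):
    q=Q[abs(Q[:,2]-z)<2.5]
    if len(q): print(z,len(q),q[:,0].min().round(1),((q[:,1].min()+q[:,1].max())/2).round(1),np.ptp(q[:,1]).round(1))
print((c['origin']-s['position'])@s['orientation'])
E
```

```text
[551.38  78.76 200.83]
[211 226  14  14 139] [217.08633094 232.92805755] [521  96  14  16 180] [527.54444444 103.64444444]
bore [551.8  -2.   37. ] hole [480.5 242.7  38. ] diff [  71.3  -244.75   -1.  ]
[419  59  10  13  82] [424.13414634  64.24390244] [[552.4  -1.5  37. ]]
boss ((552.3540649414062, -2.112333297729492), (46.880165100097656, 46.54819107055664), 83.15576934814453)
155 25 546.2 80.2 8.7
160 65 545.8 79.9 9.3
165 53 546.0 80.0 8.1
170 3 546.0 80.6 4.1
[  69.74536006   -0.63395226 -143.57334752]
```

```bash
python3 -m creep '[[[-0.005,-0.035,0,0,0,0],[-0.009,-0.065,0,0,0,0],[-0.0106,-0.0813,0.005,0,0,0],[-0.0106,-0.0813,0.02,0,0,0],[-0.0106,-0.0813,0.045,0,0,0],[-0.0106,-0.0813,0.07,0,0,0],[-0.0106,-0.0813,0.09,0,0,0],[-0.0106,-0.0813,0.1,0,0,0],[-0.0106,-0.0813,0.105,0,0,0],[-0.0106,-0.0813,0.105,0,0,0]]]' 
python3 - <<'E'
from h import *
f=lambda x:cv2.resize(x,(400,400),interpolation=cv2.INTER_CUBIC)
a=grab('scene','c6')['im'][200:290,265:355];b=grab('side','s6')['im'][200:290,285:375];w=grab('wrist','w6')
cv2.imwrite('pics/crop6.png',np.hstack([f(a),f(b)])[:,:,::-1])
E
```

```text
time: 9.3
position: [553.0, -3.7, 95.8]
orientation: [[-0.993, 0.114, 0.0], [0.114, 0.993, 0.0], [-0.0, 0.0, -1.0]]
ft_force: [0.2, 0.1, -1.4]
width: 22.8
grasp_force: 25.0
```

View pics/crop6.png

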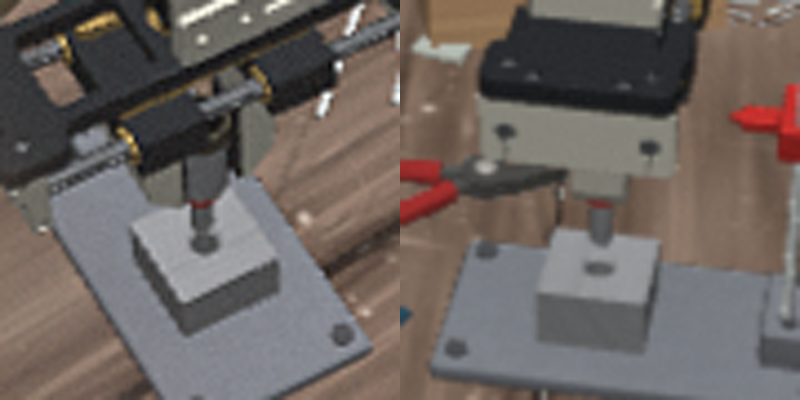

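Scene/side crops show the shank (203 / 600) lined up with the bore (204 / 599). Insert.

```bash
python3 -m creep '[[[0,0,0.006,0,0,0],[0,0,0.011,0,0,0],[0,0,0.014,0,0,0],[0,0,0.017,0,0,0],[0,0,0.02,0,0,0],[0,0,0.023,0,0,0],[0,0,0.026,0,0,0],[0,0,0.029,0,0,0],[0,0,0.032,0,0,0],[0,0,0.033,0,0,0]]]' 
```

```text
time: 10.7
position: [552.8, -4.2, 62.5]
orientation: [[-0.993, 0.115, -0.0], [0.115, 0.993, -0.0], [0.0, -0.0, -1.0]]
ft_force: [-0.0, 0.3, -1.3]
width: 23.5
grasp_force: 25.0
```

```bash
python3 -m creep '[[[0,0,0.0005,0,0,0],[0,0,0.001,0,0,0],[0,0,0.0015,0,0,0],[0,0,0.002,0,0,0],[0,0,0.0025,0,0,0],[0,0,0.003,0,0,0],[0,0,0.0035,0,0,0],[0,0,0.0035,0,0,0],[0,0,0.0035,0,0,0],[0,0,0.0035,0,0,0]]]' 
```

```text
time: 11.95
position: [553.1, -4.1, 59.7]
orientation: [[-0.993, 0.115, 0.001], [0.115, 0.993, -0.0], [-0.001, -0.0, -1.0]]
ft_force: [-2.7, -0.2, 5.9]
width: 22.9
grasp_force: 25.0
```

Contact at the expected height; release.

```bash
python3 -m creep '[[[0,0,0,0,0,0],[0,0,0,0,0,0],[0,0,0,0,0,0],[0,0,0,0,0,0],[0,0,0,0,0,0],[0,0,0,0,0,0],[0,0,-0.001,0,0,0],[0,0,-0.001,0,0,0],[0,0,-0.001,0,0,0],[0,0,-0.001,0,0,0]]]' 0.06
python3 -m creep '[[[0,0,-0.01,0,0,0],[0,0,-0.03,0,0,0],[0,0,-0.055,0,0,0],[0,0,-0.08,0,0,0],[0,0,-0.11,0,0,0],[0,0,-0.14,0,0,0],[0,0,-0.17,0,0,0],[0,0,-0.2,0,0,0],[0,0,-0.2,0,0,0],[0,0,-0.2,0,0,0]]]' 
python3 - <<'E'
from h import *
w=grab('wrist','w7');c=grab('scene','c7');b=grab('side','s7')
f=lambda x:cv2.resize(x,(400,400),interpolation=cv2.INTER_CUBIC)
cv2.imwrite('pics/crop7.png',np.hstack([f(w['im'][180:280,270:370]),f(b['im'][200:290,285:375])])[:,:,::-1])
u,v,P=cloud(w)
k=(abs(P[:,2]-86)<6)&(u>270)&(u<370)&(v>180)&(v<300);Q=P[k];print('rim',len(Q),Q.mean(0).round(1),(Q.max(0)-Q.min(0)).round(1),np.percentile(Q[:,2],[50,90]))
for t in('c7','s7'):
    cc=load(t);u,v,P=cloud(cc);k=(np.hypot(P[:,0]-552,P[:,1]+2)<16)&(P[:,2]>40)&(P[:,2]<110);print(t,np.percentile(P[k][:,2],[50,95,99]) if k.sum() else 0)
E
```

```text
time: 13.2
position: [552.9, -4.3, 60.2]
orientation: [[-0.993, 0.115, -0.0], [0.115, 0.993, -0.0], [0.0, -0.0, -1.0]]
ft_force: [0.8, -0.5, -1.1]
width: 60.2
grasp_force: 0.0
time: 14.45
position: [552.7, -4.2, 260.7]
orientation: [[-0.993, 0.115, 0.0], [0.115, 0.993, -0.0], [-0.0, -0.0, -1.0]]
ft_force: [-0.8, 0.1, -0.9]
width: 59.6
grasp_force: 0.0
rim 696 [551.6  -2.2  85.7] [23.8 23.4  8.2] [85.83845931 86.80037905]
c7 [79.35690338 86.50118032 88.22689511]
s7 [72.73194429 87.60677034 88.35203201]
```

View pics/crop7.png

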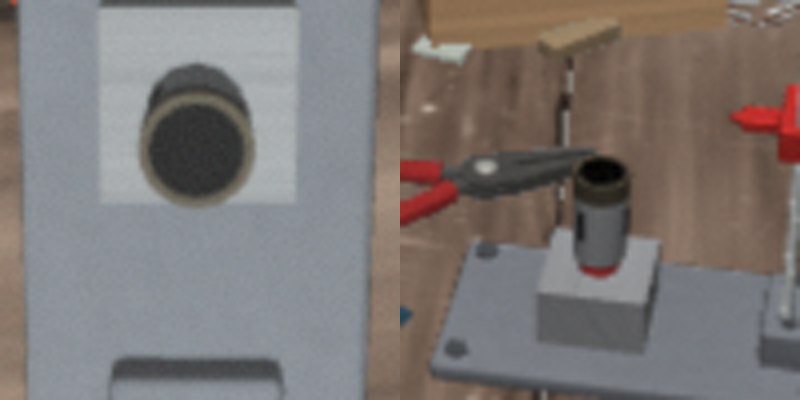

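Drill is seated upright, rim at (551.7,-2.1,86). Now over the loupe.

```bash
python3 -m creep '[[[0.013,-0.027,0,0,0,0.04],[0.026,-0.054,0,0,0,0.08],[0.039,-0.081,0,0,0,0.12],[0.052,-0.108,0.015,0,0,0.16],[0.065,-0.135,0.03,0,0,0.2],[0.078,-0.162,0.04,0,0,0.243],[0.091,-0.19,0.05,0,0,0.243],[0.099,-0.208,0.06,0,0,0.243],[0.099,-0.208,0.06,0,0,0.243],[0.099,-0.208,0.06,0,0,0.243]]]' 0.05
python3 - <<'E'
from h import *
w=grab('wrist','w8');s=env.sense();print(s['position'].round(1))
g=w['im'].max(2);m=(g<60).astype(np.uint8);m[280:]=0
n,l,st,ce=cv2.connectedComponentsWithStats(m)
for i in np.argsort(-st[1:,4])[:4]+1: print(st[i],ce[i].round(1))
E
```

```text
time: 15.85
position: [431.5, -198.5, 200.4]
orientation: [[-0.937, 0.349, 0.001], [0.349, 0.937, 0.001], [-0.0, 0.001, -1.0]]
ft_force: [0.0, 0.3, -0.6]
width: 50.0
grasp_force: 0.0
[ 431.7 -198.3  200.6]
[ 295  143   35  137 1366] [310.8 208.9]
[299   0  46  18 423] [315.9   5.9]
[  6 179  35  65 315] [ 22.5 211.1]
[300 125  19  14 226] [309.3 131.5]
```

View pics/w8.png

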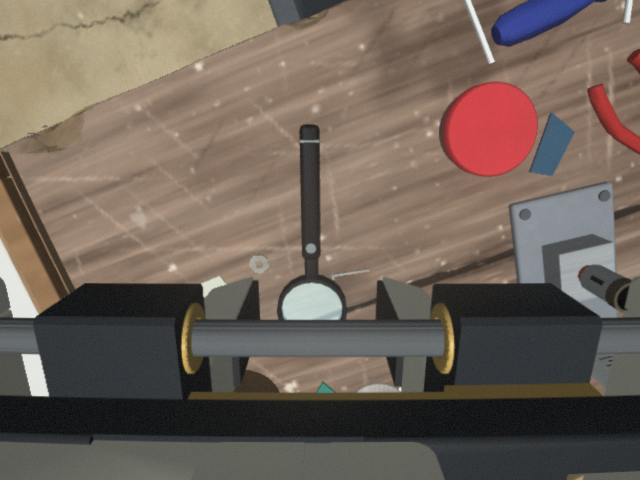

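Wrist view: handle runs from (309,125) to the rivet at (311,248), head centre near (312,310).

```bash
python3 - <<'E'
from h import *
w=load('w8');W=load('w1');s=env.sense();T=s['position'];R=s['orientation']
g=w['im'].max(2)
pts=[]
for r in range(150,238,4):
    x=np.nonzero(g[r,290:335]<70)[0]+290
    if len(x): pts.append(((x[0]+x[-1])/2,r,x[-1]-x[0]+1))
pts=np.array(pts);P=plane(w,pts[:,:2],20);vx,vy,x,y=cv2.fitLine(P[:,:2].astype(np.float32),cv2.DIST_HUBER,0,.01,.01).ravel()
print('dir',np.degrees(np.arctan2(vy,vx)),'pt',x,y,'width px',np.median(pts[:,2]))
e=plane(w,[(309.5,125)],15)[0];print('end',e.round(1))
d=np.array([vx,vy])*np.sign(vx);o=np.array([x,y])+d*((e[:2]-[x,y])@d+75);print('origin from end',o.round(1))
o2=np.array([x,y])+d*((np.array([512.5,-230.7])-[x,y])@d-88);print('origin from lens',o2.round(1))
print('end height tri',tri((w,(309.5,127)),(W,(207,199))))
q=cloud(w);k=(q[0]>300)&(q[0]<318)&(q[1]>150)&(q[1]<235);print('handle top z',np.median(q[2][k][:,2]))
print('tool yaw',np.degrees(np.arctan2(R[1,0],R[0,0])),T.round(1));dl=np.r_[(o+o2)/2-T[:2],0];print('delta tool',(R.T@dl).round(1))
E
```

```text
dir -19.572447 pt 407.76468 -195.30315 width px 18.0
end [ 360.7 -177.7   15. ]
origin from end [ 431.2 -203.6]
origin from lens [ 429.  -202.9]
end height tri (array([ 362. , -178.2,   12.5]), np.float64(0.2))
handle top z 19.428990662803358
tool yaw 159.59223233456916 [ 431.7 -198.3  200.6]
delta tool [-0.2 -5.2 -0. ]
```

```bash
python3 -m creep '[[[0,-0.0045,0.03,0,0,-0.01],[0,-0.0045,0.06,0,0,-0.01],[0,-0.0045,0.09,0,0,-0.01],[0,-0.0045,0.12,0,0,-0.01],[0,-0.0045,0.14,0,0,-0.01],[0,-0.0045,0.155,0,0,-0.01],[0,-0.0045,0.168,0,0,-0.01],[0,-0.0045,0.178,0,0,-0.01],[0,-0.0045,0.183,0,0,-0.01],[0,-0.0045,0.183,0,0,-0.01]]]' 0.045
python3 -m creep '[[[0,0,0,0,0,0],[0,0,0,0,0,0],[0,0,0,0,0,0],[0,0,0,0,0,0],[0,0,0,0,0,0],[0,0,0,0,0,0],[0,0,0,0,0,0],[0,0,0,0,0,0],[0,0,0,0,0,0],[0,0,0,0,0,0]]]' 0.0 40
```

```text
time: 17.15
position: [429.2, -203.7, 17.2]
orientation: [[-0.94, 0.341, -0.0], [0.341, 0.94, 0.0], [0.0, -0.0, -1.0]]
ft_force: [0.7, 0.4, 0.4]
width: 44.8
grasp_force: 0.0
time: 18.4
position: [429.2, -203.8, 17.4]
orientation: [[-0.94, 0.341, 0.0], [0.341, 0.94, -0.0], [-0.0, -0.0, -1.0]]
ft_force: [-1.0, -0.1, 6.2]
width: 15.9
grasp_force: 40.0
```

```bash
python3 -m creep '[[[0,0,-0.005,0,0,0],[0,0,-0.015,0,0,0],[0,0,-0.03,0,0,0],[0,0,-0.05,0,0,0],[0,0,-0.075,0,0,0],[0,0,-0.1,0,0,0],[0,0,-0.125,0,0,0],[0,0,-0.145,0,0,0],[0,0,-0.155,0,0,0],[0,0,-0.155,0,0,0]]]'
python3 - <<'E'
from h import *
A=grab('scene','c9');B=grab('side','s9');w=grab('wrist','w9');W=load('w1')
# pointer: red mask; vertical extents of block -> mid height at known xy via clouds
for n,c,roi in(('sc',A,(270,185,310,215)),('si',B,(345,205,392,245)),('w1',W,(505,50,575,115))):
    im=c['im'].astype(int);m=((im[:,:,0]>120)&(im[:,:,1]<70)&(im[:,:,2]<70)).astype(np.uint8)
    b,st,ce=blob(m,roi);u,v,P=cloud(c);Q=P[b[v,u]]
    print(n,st,ce.round(1),'z pct',np.percentile(Q[:,2],[2,10,50,90,98]).round(1),'xyz med',np.median(Q,0).round(1))
    t=np.argwhere(b)[:,::-1]; k=t[np.argmin(t[:,0])] if n!='sc' else t[np.argmax(t[:,1])];print(' extreme px',k)
    # nose: points within 62mm of the bore axis
    r=np.hypot(Q[:,0]-552,Q[:,1]+2);N=Q[r<60];print(' nose',len(N),N.mean(0).round(1) if len(N) else '', (N[:,2].min().round(1),N[:,2].max().round(1)) if len(N) else '',r.min())
# loupe in hand
for n,c in(('sc',A),('si',B)):
    u,v,P=cloud(c);k=(np.hypot(P[:,0]-513,P[:,1]+233)<45)&(P[:,2]>145)&(P[:,2]<190);Q=P[k];print(n,'head',len(Q),((Q.max(0)+Q.min(0))/2).round(1),np.ptp(Q,0).round(1))
    if len(Q)>50:
        co=np.linalg.lstsq(np.c_[Q[:,:2],np.ones(len(Q))],Q[:,2],rcond=None)[0];print(' slope',co[:2].round(3))
print(env.sense()['position'].round(1))
f=lambda x:cv2.resize(x,(400,400),interpolation=cv2.INTER_CUBIC)
cv2.imwrite('pics/crop9.png',np.hstack([f(A['im'][120:280,360:520]),f(B['im'][200:400,180:380])])[:,:,::-1])
E
```

```text
time: 19.65
position: [429.4, -203.9, 172.9]
orientation: [[-0.94, 0.341, 0.001], [0.341, 0.94, -0.001], [-0.001, -0.0, -1.0]]
ft_force: [-0.0, -0.3, -1.4]
width: 15.6
grasp_force: 40.0
sc [278 190  20  18 125] [289.4 198.2] z pct [117.9 120.2 125.1 128.3 129.8] xyz med [621.3  -8.6 125.1]
 extreme px [295 207]
 nose 23 [607.3  -7.4 121. ] (np.float64(116.0), np.float64(123.9)) 50.58940469109934
si [359 219  20  17 137] [370.5 227.4] z pct [116.4 119.6 124.5 129.1 130.1] xyz med [627.5 -16.5 124.5]
 extreme px [359 226]
 nose 10 [609.2 -10.6 122.2] (np.float64(117.3), np.float64(126.1)) 55.24422864223235
w1 [533  58  32  51 528] [546.2  83. ] z pct [125.6 126.5 127.6 128.6 129.4] xyz med [627.4 -11.7 127.6]
 extreme px [533 100]
 nose 0   71.98738777971352
sc head 117 [ 514.7 -233.5  165.9] [54.6 52.2 10.4]
 slope [ 0.01  -0.037]
si head 1363 [ 507.4 -235.   162.5] [76.1 66.7 17.3]
 slope [0.001 0.058]
[ 428.6 -203.6  171.6]
```

View pics/crop9.png

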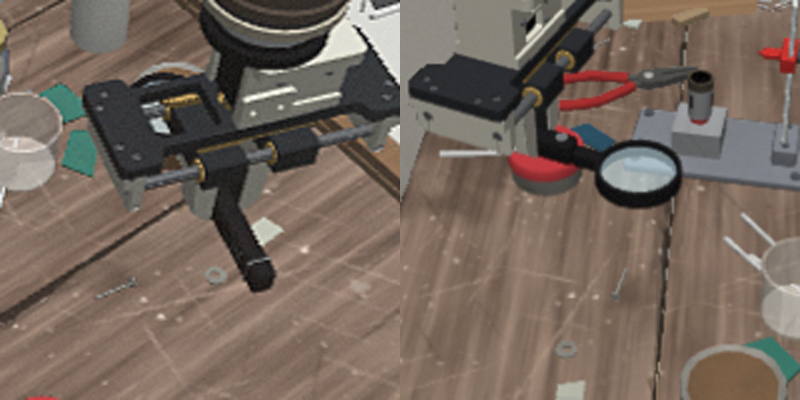

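Loupe is held level, head clear. Pointer mid-height ≈120.5 mm. Move lens over the drill at height, then check.

```bash
python3 -m creep '[[[0.003,0.015,0,0,0,0],[0.009,0.045,0,0,0,0],[0.015,0.08,0,0,0,0],[0.022,0.115,0,0,0,0],[0.028,0.15,0,0,0,0],[0.034,0.185,0,0,0,0],[0.039,0.21,0,0,0,0],[0.042,0.225,0,0,0,0],[0.043,0.2305,0,0,0,0],[0.043,0.2305,0,0,0,0]]]'
python3 -m creep '[[[0,0,0.004,0,0,0],[0,0,0.01,0,0,0],[0,0,0.016,0,0,0],[0,0,0.022,0,0,0],[0,0,0.027,0,0,0],[0,0,0.03,0,0,0],[0,0,0.03,0,0,0],[0,0,0.03,0,0,0],[0,0,0.03,0,0,0],[0,0,0.03,0,0,0]]]'
python3 - <<'E'
from h import *
A=grab('scene','c10');B=grab('side','s10')
for n,c in(('sc',A),('si',B)):
    u,v,P=cloud(c);k=(np.hypot(P[:,0]-552,P[:,1]+2)<42)&(P[:,2]>115)&(P[:,2]<155);Q=P[k];print(n,'head',len(Q),((Q.max(0)+Q.min(0))/2).round(1),np.ptp(Q,0).round(1),np.median(Q,0).round(1))
print(env.sense()['position'].round(1))
f=lambda x:cv2.resize(x,(400,400),interpolation=cv2.INTER_CUBIC)
cv2.imwrite('pics/crop10.png',np.hstack([f(A['im'][170:270,260:360]),f(B['im'][180:280,290:390])])[:,:,::-1])
E
```

```text
time: 21.05
position: [467.2, 27.4, 172.0]
orientation: [[-0.94, 0.341, -0.0], [0.341, 0.94, -0.0], [0.0, -0.0, -1.0]]
ft_force: [0.8, -1.5, -0.9]
width: 15.7
grasp_force: 40.0
time: 22.3
position: [467.4, 27.7, 142.3]
orientation: [[-0.94, 0.341, 0.0], [0.341, 0.94, -0.0], [-0.0, 0.0, -1.0]]
ft_force: [0.3, 0.2, -0.9]
width: 15.5
grasp_force: 40.0
sc head 63 [564.2  14.3 131.4] [30.  31.3 15.1] [572.8   7.  134.2]
si head 808 [548.6  -3.5 133.2] [73.  68.4 18.9] [551.7  -6.  135.5]
[467.4  27.6 142.3]
```

View pics/crop10.png

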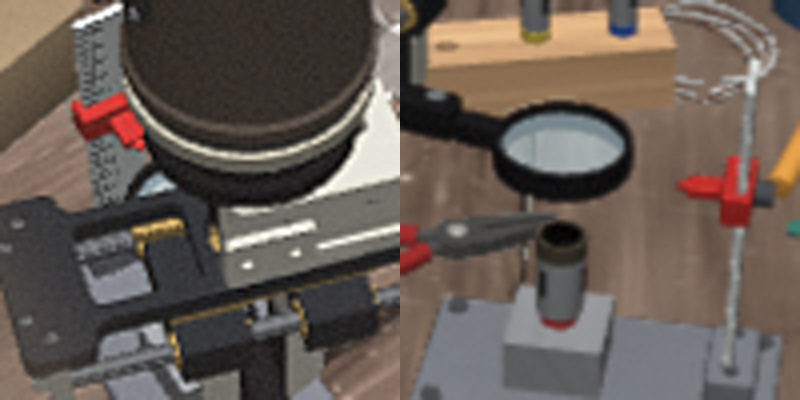

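```bash
python3 - <<'E'
from h import *
B=load('s10')
g=B['im'].max(2);m=(g>120).astype(np.uint8)
b,st,ce=blob(m,(312,205,348,230));print(st,ce.round(1))
d=(g<55).astype(np.uint8);b2,s2,c2=blob(d,(300,200,350,235))
t=np.argwhere(b2)[:,::-1];t=t[t[:,0]>322];print('frame v',t[:,1].min(),t[:,1].max(),'u max',t[:,0].max())
for z in(130,132,135,139):print(z,plane(B,[ce],z).round(1))
print('drill rim',plane(B,[(330,240.3)],86).round(1))
u,v,P=cloud(B);k=(u>=315)&(u<=348)&(v>=203)&(v<=231)&(g[v,u]<60)&(P[:,2]>115);Q=P[k]
print(len(Q),np.percentile(Q[:,2],[5,25,50,75,95]).round(1))
top=Q[Q[:,2]>134.5];print('top ring',len(top),cv2.minEnclosingCircle(top[:,:2].astype(np.float32)),np.median(top[:,2]))
E
```

```text
[316 209  30  14 333] [330.4 215.5]
frame v 206 229 u max 347
130 [[553.    7.1 130. ]]
132 [[553.    4.1 132. ]]
135 [[ 5.531e+02 -5.000e-01  1.350e+02]]
139 [[553.2  -6.7 139. ]]
drill rim [[554.   -8.3  86. ]]
309 [127.6 131.7 136.2 138.5 140.2]
top ring 193 ((552.23291015625, -4.373965263366699), 34.013309478759766) 137.9698832560763
```

Lens is over the drill, level, centre at ≈132; lower 11.5 mm and hold.

```bash
python3 -m creep '[[[0,0,0.002,0,0,0],[0,0,0.005,0,0,0],[0,0,0.008,0,0,0],[0,0,0.01,0,0,0],[0,0,0.0115,0,0,0],[0,0,0.0115,0,0,0],[0,0,0.0115,0,0,0],[0,0,0.0115,0,0,0],[0,0,0.0115,0,0,0],[0,0,0.0115,0,0,0]]]'
python3 -m creep '[[[0,0,0,0,0,0],[0,0,0,0,0,0],[0,0,0,0,0,0],[0,0,0,0,0,0],[0,0,0,0,0,0],[0,0,0,0,0,0],[0,0,0,0,0,0],[0,0,0,0,0,0],[0,0,0,0,0,0],[0,0,0,0,0,0]]]'
python3 - <<'E'
from h import *
B=grab('side','s11');g=B['im'].max(2)
u,v,P=cloud(B);k=(np.hypot(P[:,0]-552,P[:,1]+2)<36)&(g[v,u]<60)&(P[:,2]>105);Q=P[k];top=Q[Q[:,2]>123.5]
print('top ring',len(top),cv2.minEnclosingCircle(top[:,:2].astype(np.float32)),np.median(top[:,2]))
im=B['im'].astype(int);m=(im[:,:,0]>120)&(im[:,:,1]<70)&(im[:,:,2]<70);k=m[v,u]&(u>345)&(u<392)&(v>205)&(v<245);print('ptr',np.median(P[k],0).round(1))
print(np.ptp(top[:,2]),env.sense()['position'].round(1))
E
```

```text
time: 23.65
position: [467.4, 27.7, 130.8]
orientation: [[-0.94, 0.341, 0.0], [0.341, 0.94, -0.0], [-0.0, -0.0, -1.0]]
ft_force: [-0.3, -0.2, -1.3]
width: 15.7
grasp_force: 40.0
time: 24.9
position: [467.3, 27.6, 130.7]
orientation: [[-0.94, 0.341, 0.0], [0.341, 0.94, -0.0], [-0.0, -0.0, -1.0]]
ft_force: [0.1, -0.0, -0.8]
width: 16.1
grasp_force: 40.0
top ring 642 ((550.2244873046875, -3.2553839683532715), 34.23271560668945) 474.37233268207433
ptr [626.4 -14.8 124.5]
391.7446388307966 [467.3  27.7 130.7]
```

```bash
python3 - <<'E'
from h import *
xy=np.array([552,-2])+51.5*np.array([np.cos(np.radians(-6.6)),np.sin(np.radians(-6.6))]);print(xy)
for t in('s11','s7','s0','c7','c0'):
    c=load(dict(s0='side0',c0='scene0').get(t,t));im=c['im'].astype(int);m=((im[:,:,0]>110)&(im[:,:,1]<80)&(im[:,:,2]<80)).astype(np.uint8)
    b,st,ce=blob(m,(345,205,392,245) if t[0]=='s' else (270,185,310,215))
    q=np.argwhere(b)[:,::-1]
    p=q[q[:,0]<=q[:,0].min()+1].mean(0) if t[0]=='s' else q[q[:,1]>=q[:,1].max()-1].mean(0)
    r=ray(c,[p])[0];k=((xy-c['origin'][:2])@r[:2])/(r[:2]@r[:2]);X=c['origin']+k*r;print(t,p,X.round(1))
    # project candidate block mid-heights: block silhouette rows
    R=c['attitude'];
    for z in(112,120,128):
        pc=(np.r_[xy,z]-c['origin'])@R;print('  tip z',z,cv2.projectPoints(pc.reshape(1,3),np.zeros(3),np.zeros(3),c['intrinsics'],c['distortion'])[0].ravel().round(1))
E
```

```text
[603.15869743  -7.91926325]
s11 [359.5 225.5] [606.   -8.  121.2]
  tip z 112 [357.6 229.6]
  tip z 120 [357.9 226. ]
  tip z 128 [358.1 222.3]
s7 [359.5 225.5] [606.   -8.  121.2]
  tip z 112 [357.6 229.6]
  tip z 120 [357.9 226. ]
  tip z 128 [358.1 222.3]
s0 [359.5 225.5] [606.   -8.  121.2]
  tip z 112 [357.6 229.6]
  tip z 120 [357.9 226. ]
  tip z 128 [358.1 222.3]
c7 [294.25 206.25] [603.4  -7.5 118.3]
  tip z 112 [294.7 208.4]
  tip z 120 [294.5 205.6]
  tip z 128 [294.2 202.8]
c0 [294.25 206.25] [603.4  -7.5 118.3]
  tip z 112 [294.7 208.4]
  tip z 120 [294.5 205.6]
  tip z 128 [294.2 202.8]
```

Pointer ≈120 mm by both cameras, unmoved, and the lens is at ≈120.4. Hand in.

```bash
python3 -c "
from plant import env
print(env.sign_off())"
```

```text
the job is handed in; nothing more can be done
None
```

The red-collared drill is seated in the inspection stand's bore and let go, the loupe is held level over it with the lens at about 120 mm, the pointer's height, and the job is handed in after about 25 s (no verdict was returned).

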